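Push the empty tin through the bin's swing flap

TASK

Clear the empty flat tin into the countertop waste bin without picking it up: with one fingertip push the bin's self-closing flap down and keep it open, and with the other finger push the tin off the ledge through the opening, so that it drops inside. Do not push the tin onto the shut flap, do not lift it, and leave the cup, the bowl and the soap bottle where they stand. Then draw the fingers out and let the flap close by itself.

Things in the scene. Friction and masses are not known exactly. Their poses are not given: they have to be found in the camera images.
- bin: Blue countertop bin with a flat white top, fixed: 280 long (x) x 210 wide (y) x 170 high. Origin at counter level, below the middle of the ledge's edge; z up; x points from ledge to flap, the way the tin is pushed. The top is one flush 4 mm sheet at z = 170, nothing stands above it: ledge x = -125 to 0, opening (flap) 0 to 133, hinge strip to 155. Hollow inside, also under the ledge; floor at z = 5.
- ledge_edge (a point): Middle of the ledge's edge on the bin's top face (bin frame 0, 0, 170), where the opening, 154 wide in y, begins.
- notch (a point): Closed end of the finger notch in the ledge (bin frame -105, 0, 170). The notch is 42 wide (y = -21 to 21), cut right through, and runs from here to the ledge's edge, where it joins the opening: a finger behind the tin can reach below the top there, together with the finger in the opening.
- flap_hinge (a point): Middle of the flap's hinge line on the top face (bin frame 131, 0, 170); the hinge lies along the bin's y.
- flap (a joint): Flap angle, rad: 0 shut (level, flush), grows as it swings down into the bin, stop at 1.15. A spring shuts it when let go: about 0.2 N m at 0, 0.36 at 0.9 (2 N at the free edge, up to 10 N near the hinge). Shut, it bears the tin. A finger 33 mm below the top opens it 0.3 rad when 100 mm from the hinge, 0.8 rad when 30 mm from it.
- flap_edge (a point): Middle of the flap's free edge, on its upper face; it moves with the flap. Grey flap, 127 long (x) x 150 wide (y) x 4 thick; when shut the free edge lies at the ledge's edge (bin frame 2, 0, 170).
- tin: Empty flat metal tin, open on top, loose, about 55 g: 46 (its x) x 110 (its y) x 24 high. Origin at the centre of its underside, z up. It lies on the ledge across the finger notch, long side roughly along the edge, centre 28 to 46 before the edge; push behind its middle or it turns. Its centre past the edge, it tips in if the flap is held open; with its rear face at the edge and the flap at 0.6 rad or more it drops through.
- cup: Steel cup, 72 across x 75 high, standing on the counter beside the bin. Origin at the centre of its underside.
- soap: Green soap bottle with white cap, 64 across x 170 high, standing on the counter beside the bin. Origin at the centre of its underside.
- bowl: Steel bowl, 110 across x 45 high, standing on the counter beside the bin. Origin at the centre of its underside.

How it is judged:
On the way, in this order (a step that is already met when the one before it is completed fails the run):
1. a finger holds the flap open (0.15 rad or more) while the tin is still on the ledge (value of joint flap above 0.15 rad and contact force between the fingers and flap above 0.3 N and x of tin in the frame of bin below 0 m and z of tin in the frame of bin above 0.16 m), for 0.15 s.
2. the tin has dropped below the top while a finger holds the flap open (value of joint flap above 0.15 rad and contact force between the fingers and flap above 0.3 N and z of tin in the frame of bin below 0.12 m), for 0.02 s.
At the end, for the whole second after the job is handed in: The tin lies at rest inside the bin (its origin within the bin's walls and below 100 mm), and the flap has closed to within 0.06 rad (x of tin in the frame of bin between -0.12 and 0.15 m and y of tin in the frame of bin between -0.1 and 0.1 m and z of tin in the frame of bin below 0.1 m and value of joint flap below 0.06 rad and linear speed of tin below 0.03 m/s); the robot touches nothing.
It fails at once if the tin is lifted or carried (more than 15 mm above the bin's top) (z of tin in the frame of bin above 0.185 m).
It fails at once if the tin is pushed onto the shut flap (its centre over the flap, flap open less than 0.1 rad) (x of tin in the frame of bin above 0.01 m and z of tin in the frame of bin above 0.155 m and value of joint flap below 0.1 rad).
It fails at once if the steel cup is moved more than 30 mm or knocked over (distance of cup from where it was at the start of the episode above 0.03 m or angle between cup's own z axis and vertical above 0.5 rad).
It fails at once if the soap bottle is moved more than 30 mm or knocked over (distance of soap from where it was at the start of the episode above 0.03 m or angle between soap's own z axis and vertical above 0.5 rad).
It fails at once if the steel bowl is moved more than 30 mm or knocked over (distance of bowl from where it was at the start of the episode above 0.03 m or angle between bowl's own z axis and vertical above 0.5 rad).
It also fails if it takes over 40 s, if anything falls off the work surface, if the arm or the gripper's body presses on something with over 40 N, if the wrist force passes 120 N, or if a joint passes its speed limit or range.

ROBOT

A 6-joint arm with a two-finger parallel gripper is mounted at the origin on the work surface. World frame = base frame: x ahead of the robot, y to its left, z up, the work surface at z = 0. Lengths are in m, angles in rad, forces in N, time in s.
With the tool pointing down it reaches from about 0.425 to 1.125 m from the base axis. Payload 14.9 kg.
Tool frame: the origin (TCP) lies on the mounting face of the last link; the fingertips stand 191 mm ahead of it and the grasp point (between the pads) lies 172 mm ahead of it; z points along the fingers, y is the line along which they close (so a half turn about z gives the same grasp; the last joint's range is limited). The gripper opens to 91 mm and grips with 3 to 60 N. Pads are 32 mm wide; open, the fingers measure 118 mm over their backs; the gripper's body (76 mm by 178 mm) begins 60 mm behind the grasp point.
Start: joints at [1.19, 0.379, 1.734, -0, 1.028, -0.033], TCP at [0.239, 0.658, 0.405] pointing down, gripper open.
Joint ranges: [-2.77, 2.77], [-0.74, 2.19], [0, 2.66], [-1.06, 4.2], [0.31, 2.87], [-3.08, 3.08]. Speed limits (rad/s): [1.89, 1.89, 2.39, 3.14, 3.14, 3.14].

INTERFACE

Orientations are given as [roll, pitch, yaw] about the fixed x, y, z axes, in that order (R = Rz(yaw) Ry(pitch) Rx(roll)).
In Python, from rig import ctrl, capture, get_calibration gives the robot as it stands.
- The arm moves only by the tool step_arm, never from a script. Its argument "moves" is text: rows parted by semicolons, each of 7 numbers parted by spaces: the shift along the tool's x, y, z in cm, then the turn, a rotation vector about the tool's x, y, z in rad, then the closure in counts, from 0 (fully open) to 255 (shut). In form: x y z rx ry rz jaw; .... A call has 1 to 10 rows; each row shifts and turns the commanded pose from where the row before left it, along the tool's axes as they then stand; what a row does not reach is not made up. A row lasts 1/10 s, in which the tool goes at most 50 mm and 8.59 degrees, less where a joint would pass 70% of its speed; a pose out of reach is approached as far as the arm can. A call with a gripper value outside its range is refused whole. The fingers move at their own pace and stop on an object; the grip force is fixed at half the most. Time passes only in rows, so rows that do not move let the fingers close. It gives the time, the measured TCP pose, the force, the opening and the grip force at its end, in the units of the state.
- ctrl.get_state(): the state, without advancing time (a new reading comes with each control period).
- capture(name): name is "scene" or "side" or "wrist"; returns the picture (420x560x3 uint8, red, green, blue); there is no depth.
- get_calibration(name): a dict with "fx", "fy", "cx", "cy" (pixels), "R" (3x3) and "t" (3): a world point X has camera coordinates R X + t; the wrist camera has in their place "mount" (4x4, takes a point from camera to tool coordinates, whose origin is the TCP and whose axes are the flange's). Camera axes: x right, y down, z forward; pixel columns grow to the right and rows downward; lengths in m; the calibration is good to about 2 mm. A picture is of the moment at which its call begins: read the wrist's pose just before it. get_calibration takes no time and is no camera call.
- ctrl.close_job(): hands the job in; it is judged then, once.
The state is a dict: "clock": time; "joint_pos": joint angles; "joint_velocities": joint speeds; "joint_torque": joint torques, N m; "eef_pos": TCP position; "tool_rot": TCP orientation; "contact_force": force on the tool from outside, world axes, zero at the start; "ft_torque": the same for the moment, N m; "grip_width": finger opening in m; "grasp_force": force on a finger pad.
Only numpy, scipy, OpenCV 4.12 (cv2) and the standard library are available. Lean on these libraries where they do the work, as an engineer would, in place of code of your own. Each camera call takes 0.05 s, during which the arm holds its last target. There are 200 camera calls.

## Working session

There is one attempt and no reset: what is moved stays moved. The work goes in short steps, Python scripts to look and compute and a tool call to move; the robot and the scene stay as the last step left them, time stands still between calls to the robot, and variables do not carry over. Pictures are saved under pics/ and viewed, at most 10 in all, crops included, and the job is handed in when it is done.

Besides the shell and the picture viewer there is one more tool, called as name(argument=value, ...) on one line, values as JSON. step_arm: Moves the arm, as the interface text tells. Its arguments: {"type":"object","properties":{"moves":{"type":"string"}},"required":["moves"]}

```bash
ls; mkdir -p pics
python3 - <<'E'
from rig import ctrl, capture, get_calibration
import cv2
for n in ("scene","side"):
    cv2.imwrite(f"pics/{n}0.png",capture(n)[:,:,::-1])
    print(n,get_calibration(n))
print(get_calibration("wrist")); print(ctrl.get_state())
E
```

```text
pics
scene {'fx': 422.3604610673513, 'fy': 422.3604610673513, 'cx': 279.21380970743, 'cy': 207.31259193604686, 'R': array([[-0.82825311,  0.56034089, -0.00385634],
       [ 0.42996712,  0.63110125, -0.64563107],
       [-0.35933975, -0.53640404, -0.76363974]]), 't': array([ 0.44391925, -0.19837299,  1.31195202])}
side {'fx': 412.797806563127, 'fy': 412.797806563127, 'cx': 282.10001670740087, 'cy': 211.24565649271875, 'R': array([[ 0.747225  ,  0.66448377,  0.01077566],
       [ 0.46609547, -0.5124377 , -0.721223  ],
       [-0.47371913,  0.54393834, -0.69261914]]), 't': array([-0.49361519, -0.15335987,  1.16631428])}
{'fx': 341.0525490609516, 'fy': 341.0525490609516, 'cx': 280.6368247833265, 'cy': 208.36172907432035, 'mount': array([[ 4.30763684e-04, -9.55559190e-01, -2.94798998e-01,
         8.39567429e-02],
       [ 9.99999907e-01,  4.18092391e-04,  1.06009918e-04,
         1.58892786e-04],
       [ 2.19544670e-05, -2.94799017e-01,  9.55559281e-01,
         2.00770991e-02],
       [ 0.00000000e+00,  0.00000000e+00,  0.00000000e+00,
         1.00000000e+00]])}
{'clock': 0.1, 'joint_pos': array([ 1.18967363e+00,  3.79301206e-01,  1.73470240e+00, -1.20369327e-07,
        1.02852345e+00, -3.33004326e-02]), 'joint_velocities': array([ 0.00018348, -0.00035435, -0.00184205, -0.00033427,  0.00076953,
       -0.00117012]), 'joint_torque': array([-1.94560409e-03, -7.65033174e+01, -4.35288906e+01,  6.51993393e-02,
        3.98176792e-02,  1.81972649e-05]), 'eef_pos': array([0.23853955, 0.6579253 , 0.40420207]), 'tool_rot': array([-3.14065876e+00, -3.10074405e-05,  2.79377044e+00]), 'contact_force': array([0.04173802, 0.24704235, 0.1571608 ]), 'ft_torque': array([0.03155957, 0.00610529, 0.02266123]), 'grasp_force': 0.0, 'grip_width': 0.09119336194372331}
```

View pics/scene0.png

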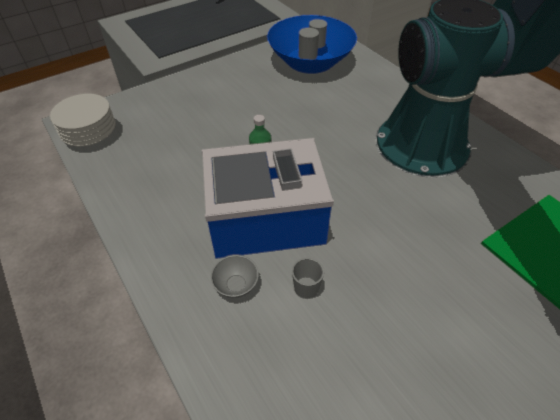

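View pics/side0.png

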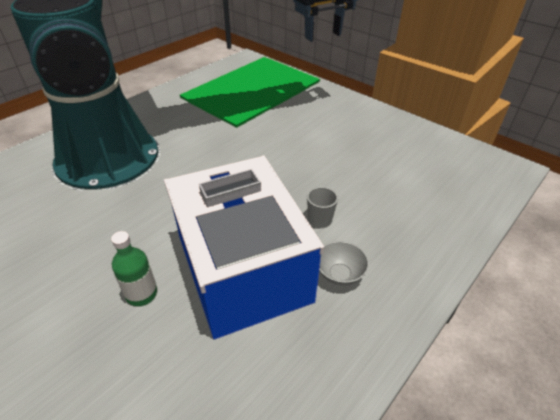

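The scene view shows the bin top with corners at about (203,149), (318,141), (329,207), (208,213). The tin is at about (288,169) and the flap at about (242,177). In the side view the bin top spans about (165,180) to (320,265), the tin is at (231,186) and the notch's closed end at (220,177). The soap is on one side of the bin, the cup and bowl on the other.

```bash
cat > h.py <<'E'
import numpy as np, cv2
from rig import ctrl, capture, get_calibration
from scipy.spatial.transform import Rotation as Ro
def ray(uv,c,z):
    uv=np.asarray(uv,float).reshape(-1,2)
    d=np.c_[(uv[:,0]-c['cx'])/c['fx'],(uv[:,1]-c['cy'])/c['fy'],np.ones(len(uv))]@c['R']
    o=-c['R'].T@c['t']
    return (o+d*((z-o[2])/d[:,2])[:,None])
def wristcal():
    s=ctrl.get_state(); c=get_calibration('wrist')
    T=np.eye(4);T[:3,:3]=Ro.from_euler('xyz',s['tool_rot']).as_matrix();T[:3,3]=s['eef_pos']
    M=np.linalg.inv(T@c['mount']); c['R']=M[:3,:3];c['t']=M[:3,3]; return c
E
python3 - <<'E'
from h import *
for n,seed,tin in (("scene",(210,153),(288,169)),("side",(250,170),(231,186))):
    im=cv2.imread(f"pics/{n}0.png");c=get_calibration(n)
    hsv=cv2.cvtColor(im,cv2.COLOR_BGR2HSV)
    print([ (p,im[p[1],p[0]].tolist()) for p in (seed,tin,(242,177) if n=="scene" else (250,230),(450,300))])
    x0,y0,x1,y1=(195,132,337,220) if n=="scene" else (155,150,330,280)
    roi=np.zeros(im.shape[:2],np.uint8);roi[y0:y1,x0:x1]=255
    m=((im.min(2)>(185))*255).astype(np.uint8)&roi
    for k in (1,):
        cs,_=cv2.findContours(m,cv2.RETR_EXTERNAL,cv2.CHAIN_APPROX_NONE)
        q=max(cs,key=cv2.contourArea);print(n,cv2.contourArea(q))
        P=ray(q,c,.17)[:,:2]
        r=cv2.minAreaRect((P*1000).astype(np.float32));print('top',r,cv2.boxPoints(r).round(1).tolist())
    o=cv2.resize(im[y0-10:y1+10,x0-10:x1+10],None,fx=4,fy=4,interpolation=cv2.INTER_CUBIC);o=o[:600,:800];cv2.imwrite(f"pics/{n}c.png",o);print(o.shape)
E
```

```text
[((210, 153), [150, 155, 162]), ((288, 169), [57, 57, 55]), ((242, 177), [83, 82, 82]), ((450, 300), [117, 122, 123])]Traceback (most recent call last):
  File "<stdin>", line 11, in <module>
ValueError: max() iterable argument is empty
```

Run:
```python
from h import *
for n,(x0,y0,x1,y1),th in (("scene",(195,132,337,220),138),("side",(155,150,330,280),None)):
    im=cv2.imread(f"pics/{n}0.png");c=get_calibration(n)
    if th is None: print(im[170,250],im[195,180],im[250,205]); th=175
    roi=np.zeros(im.shape[:2],np.uint8);roi[y0:y1,x0:x1]=255
    m=((im.min(2)>th)*255).astype(np.uint8)&roi
    cs,_=cv2.findContours(m,cv2.RETR_EXTERNAL,cv2.CHAIN_APPROX_NONE)
    q=max(cs,key=cv2.contourArea);print(n,cv2.contourArea(q))
    r=cv2.minAreaRect((ray(q,c,.17)[:,:2]*1000).astype(np.float32));print('top',r,cv2.boxPoints(r).round(1).tolist())
    f=np.zeros_like(m);cv2.drawContours(f,[q],-1,255,-1);f=cv2.erode(f,np.ones((5,5)))
    g=im.max(2).astype(int); k=((g<th-35)&(g-im.min(2)<25)&(f>0)).astype(np.uint8)
    k=cv2.morphologyEx(k,cv2.MORPH_OPEN,np.ones((3,3)))
    cs,_=cv2.findContours(k,cv2.RETR_EXTERNAL,cv2.CHAIN_APPROX_NONE)
    for q in cs:
        if cv2.contourArea(q)>100:
            for z in (.17,.194):
                r=cv2.minAreaRect((ray(q,c,z)[:,:2]*1000).astype(np.float32));print('blob',z,r)
    o=cv2.resize(im[y0-10:y1+10,x0-10:x1+10],None,fx=4,fy=4,interpolation=cv2.INTER_CUBIC);o=o[:600,:800];cv2.imwrite(f"pics/{n}c.png",o)
```

```text
scene 7526.5
top ((564.96484375, -22.3328857421875), (213.83538818359375, 280.974365234375), 64.6964340209961) [[392.29998779296875, -58.900001525878906], [646.2999877929688, -179.0], [737.7000122070312, 14.300000190734863], [483.70001220703125, 134.39999389648438]]
blob 0.17 ((609.8463134765625, -43.984718322753906), (150.7099151611328, 127.8765640258789), 64.58612060546875)
blob 0.194 ((620.5472412109375, -22.751380920410156), (145.58297729492188, 123.52635192871094), 64.58613586425781)
blob 0.17 ((510.5743408203125, -5.306732177734375), (130.0571746826172, 46.80442428588867), 65.82109832763672)
blob 0.194 ((524.65234375, 14.610893249511719), (125.6328125, 45.2121696472168), 65.821044921875)
[133 135 139] [229 232 239] [229 232 239]
side 12476.0
top ((563.3787231445312, -19.1392822265625), (220.76756286621094, 288.5166015625), 64.90894317626953) [[385.8999938964844, -57.900001525878906], [647.2000122070312, -180.3000030517578], [740.7999877929688, 19.700000762939453], [479.5, 142.0]]
blob 0.17 ((609.7903442382812, -42.69883728027344), (151.6616668701172, 127.66706085205078), 64.6899642944336)
blob 0.194 ((627.05322265625, -58.12535095214844), (144.8265380859375, 121.91333770751953), 64.6899642944336)
blob 0.17 ((506.11102294921875, 14.388084411621094), (117.81185150146484, 70.71199035644531), 67.17047882080078)
blob 0.194 ((528.0465698242188, -3.6113052368164062), (112.50224304199219, 67.52516174316406), 67.17042541503906)
```

View pics/sidec.png

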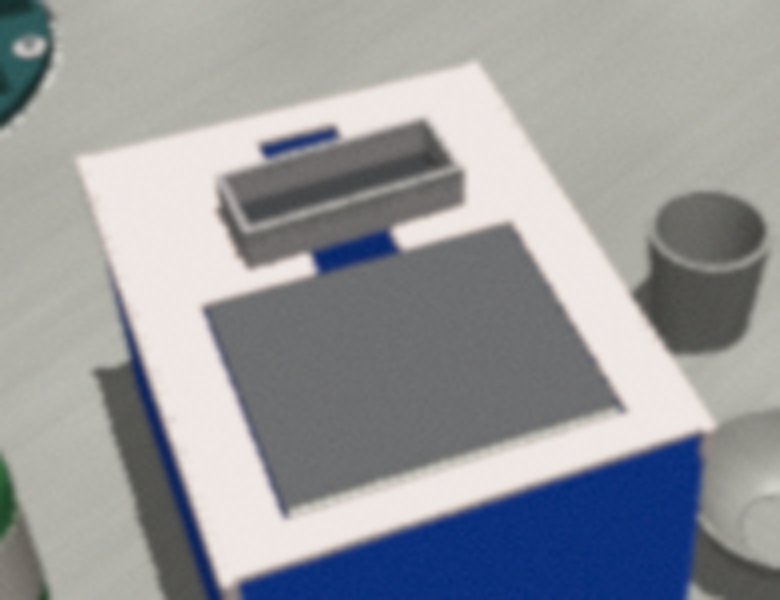

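The side crop shows the tin rim's outer corners at crop pixels (220,178), (427,120), (463,170), (243,230). The blue notch shows behind the tin, with its closed end at about (262..338,135), and also in front of it. The flap is shut.

```bash
cat >> h.py <<'E'
th=np.deg2rad(64.65-90); EX=np.array([np.cos(th),np.sin(th)]);EY=np.array([-EX[1],EX[0]]);E0=np.array([.5506,-.0153])
def bin_(P): 
    P=np.atleast_2d(P)[:,:2]-E0; return (np.c_[P@EX,P@EY]*1000).round(1)
E
python3 - <<'E'
from h import *
c=get_calibration('side')
f=lambda L:np.array([(145+(u+.5)/4-.5,140+(v+.5)/4-.5) for u,v in L])
P=ray(f([(220,178),(427,120),(463,170),(243,230)]),c,.194); b=bin_(P);print(b,b.mean(0))
print('notch end',bin_(ray(f([(262,145),(335,127)]),c,.17)), 'flap edge',bin_(ray(f([(205,307),(513,224)]),c,.17)))
print('bin top corners',bin_(ray(f([(78,158),(478,63),(712,430),(235,585)]),c,.17)))
s=ctrl.get_state()
tcp=E0+EX*-.037+EX*.0215; print('tcp above (rear inner face at -61)',tcp, 'delta world',tcp-s['eef_pos'][:2])
d=np.r_[E0+EX*-.0155-s['eef_pos'][:2],0]
print('in start tool axes',Ro.from_euler('xyz',s['tool_rot']).as_matrix().T@d, s['tool_rot'])
E
```

```text
[[-55.7 -48.8]
 [-60.3  57.4]
 [-17.4  60.2]
 [-15.6 -48.6]] [-37.25   5.05]
notch end [[-102.   -17.8]
 [-102.    21.1]] flap edge [[  2.1 -74.2]
 [  2.7  77.8]]
bin top corners [[-126.9 -106.3]
 [-125.9  109.5]
 [ 157.6  106.7]
 [ 158.  -102.4]]
tcp above (rear inner face at -61) [ 0.53659251 -0.00866373] delta world [ 0.29805295 -0.66658902]
in start tool axes [-5.07412419e-01 -5.25079902e-01  4.74635075e-04] [-3.14065876e+00 -3.10074405e-05  2.79377044e+00]
```

step_arm(moves="-3.0 -3.1 -0.5 0 0 0 0;-3.0 -3.1 -0.5 0 0 0 0;-3.0 -3.1 -0.5 0 0 0 0;-3.0 -3.1 -0.5 0 0 0 0;-3.0 -3.1 -0.5 0 0 0 0;-3.0 -3.1 -0.5 0 0 0 0;-3.0 -3.1 0 0 0 0 0;-3.0 -3.1 0 0 0 0 0;-3.0 -3.1 0 0 0 0 0;-3.0 -3.1 0 0 0 0 0")

```text
clock: 1.1
eef_pos: [0.4152, 0.2627, 0.4347]
tool_rot: [3.142, 0.0, 2.794]
contact_force: [1.4, 0.8, 0.8]
grip_width: 0.0913
grasp_force: 0.0
```

step_arm(moves="-3.0 -3.1 0 0 0 0 0;-3.0 -3.1 0 0 0 0 0;-3.0 -3.1 0 0 0 0 0;-3.0 -3.1 0 0 0 0 0;-3.0 -3.1 0 0 0 0 0;-3.0 -3.1 0 0 0 0 0;-3.0 -3.1 0 0 0 0 0;0 0 0 0 0 0.14 0;0 0 0 0 0 0.14 0;0 0 0 0 0 0.14 0")

```text
clock: 2.1
eef_pos: [0.5384, -0.0116, 0.4344]
tool_rot: [-3.141, -0.001, 2.367]
contact_force: [0.9, -0.3, 0.6]
grip_width: 0.0911
grasp_force: 0.0
```

step_arm(moves="0 0 0 0 0 0.14 0;0 0 0 0 0 0.14 0;0 0 0 0 0 0.14 0;0 0 0 0 0 0.14 0;0 0 0 0 0 0.14 0;0 0 0 0 0 0.14 0;0 0 0 0 0 0.14 0;0 0 0 0 0 0.14 0;0 0 0 0 0 0.126 0;0 0 0 0 0 0 0")

```text
clock: 3.1
eef_pos: [0.5383, -0.0112, 0.4345]
tool_rot: [-3.141, 0.0, 1.126]
contact_force: [-0.2, -0.1, -0.7]
grip_width: 0.0912
grasp_force: 0.0
```

Run:
```python
from h import *
c=wristcal();s=ctrl.get_state();print(bin_(s['eef_pos']),s['tool_rot'])
im=capture('wrist');cv2.imwrite('pics/w1.png',im[:,:,::-1])
p=s['eef_pos'].copy();R=Ro.from_euler('xyz',s['tool_rot']).as_matrix()
for b in ((-105,0,.17),(0,0,.17),(-37,5,.194)):
    w=np.r_[E0+EX*b[0]/1e3+EY*b[1]/1e3,b[2]];q=c['R']@w+c['t'];print(b,q[0]/q[2]*c['fx']+c['cx'],q[1]/q[2]*c['fy']+c['cy'])
```

```text
[[-12.9  -1.5]] [-3.14119825e+00  1.42044509e-04  1.12578873e+00]
(-105, 0, 0.17) 159.0312137502416 217.54864626060515
(0, 0, 0.17) 297.838038672474 217.28561828511627
(-37, 5, 0.194) 245.56653833801178 221.68224699226118
```

View pics/w1.png

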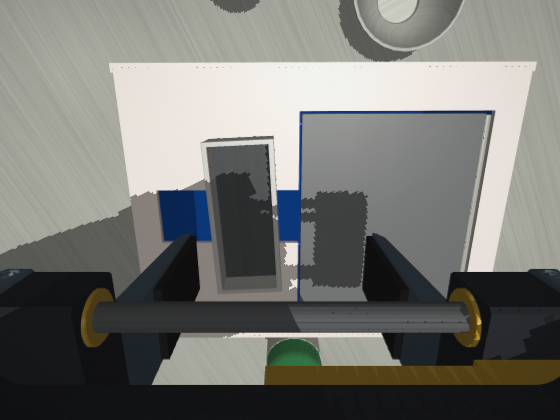

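The wrist view shows the notch's closed end at column 159 (rows 190–241) and the ledge edge at column 300. The tin's rim corners are at (202,143), (273,137), (281,290), (219,293). The notch and edge agree with my bin frame to within 2 px.

Run:
```python
from h import *
c=wristcal()
b=bin_(ray([(202,143),(273,137),(281,290),(219,293)],c,.194));print(b,b.mean(0))
print(bin_(ray([(159,190),(159,241),(300,190),(300,241),(301,112),(493,112)],c,.17)))
```

```text
[[-63.3  58.1]
 [-18.   61.9]
 [-12.6 -47.9]
 [-58.  -50.5]] [-37.975   5.4  ]
[[-102.8   21. ]
 [-107.   -19.6]
 [   1.3   21.3]
 [   2.   -19.3]
 [   0.9   76.7]
 [ 133.3   77. ]]
```

step_arm(moves="0.4 -1.0 0 0 0 0 0;0 0 2.0 0 0 0 0;0 0 2.0 0 0 0 0;0 0 2.0 0 0 0 0;0 0 1.0 0 0 0 0;0 0 1.0 0 0 0 0;0 0 1.0 0 0 0 0;0 0 1.0 0 0 0 0;0 0 1.0 0 0 0 0;0 0 0 0 0 0 0")

```text
clock: 4.15
eef_pos: [0.5309, -0.0032, 0.3236]
tool_rot: [-3.14, 0.001, 1.128]
contact_force: [-0.7, 1.5, 2.4]
grip_width: 0.0911
grasp_force: 1.1
```

Run:
```python
from h import *
s=ctrl.get_state();print(bin_(s['eef_pos']),s['eef_pos'][2]-.191,s['tool_rot'],s['contact_force'])
a=capture('wrist');b=capture('side')
b=cv2.resize(b[110:260,130:330],(560,420),interpolation=cv2.INTER_CUBIC)
cv2.imwrite('pics/w2.png',cv2.resize(np.hstack([a,b]),(800,300))[:,:,::-1])
```

```text
[[-23.    2.5]] 0.13256745784456353 [-3.14017517e+00  5.12753011e-04  1.12790332e+00] [-0.68606868  1.51192291  2.39318785]
```

View pics/w2.png

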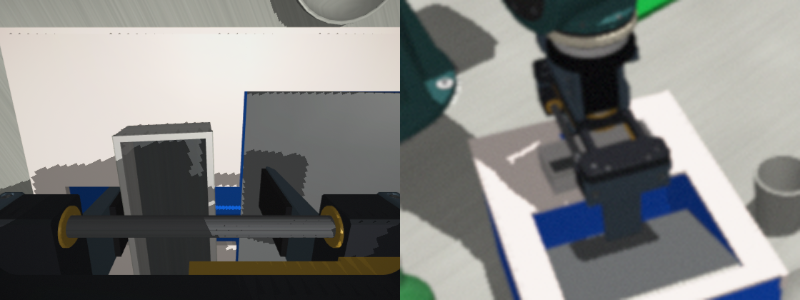

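The right half (side view) shows the flap open under the front finger, and the left half shows the rear finger in the notch behind the tin, which hasn't moved. Next I push.

step_arm(moves="0 0.7 0 0 0 0 0;0 0.7 0 0 0 0 0;0 0.7 0 0 0 0 0;0 0.7 0 0 0 0 0;0 0.7 0 0 0 0 0;0 0.7 0 0 0 0 0;0 0.7 0 0 0 0 0;0 0 0 0 0 0 0")

```text
clock: 5.05
eef_pos: [0.5762, -0.0247, 0.3248]
tool_rot: [3.141, -0.0, 1.128]
contact_force: [-1.4, -0.6, 3.5]
grip_width: 0.0911
grasp_force: 2.2
```

step_arm(moves="0 0.7 0 0 0 0 0;0 0.7 0 0 0 0 0;0 0.4 0 0 0 0 0;0 0 0 0 0 0 0;0 0 0 0 0 0 0")

```text
clock: 5.55
eef_pos: [0.5915, -0.032, 0.3246]
tool_rot: [-3.141, 0.0, 1.128]
contact_force: [-4.5, 1.1, 3.0]
grip_width: 0.0911
grasp_force: 3.1
```

Run:
```python
from h import *
s=ctrl.get_state();print(bin_(s['eef_pos']),s['eef_pos'][2]-.191,s['contact_force'])
a=capture('wrist');b=capture('side')
b=cv2.resize(b[110:260,130:330],(560,420),interpolation=cv2.INTER_CUBIC)
cv2.imwrite('pics/w3.png',cv2.resize(np.hstack([a,b]),(800,300))[:,:,::-1])
```

```text
[[44.2  2.4]] 0.13355189158069203 [-4.51584739  1.0616919   3.01356253]
```

View pics/w3.png

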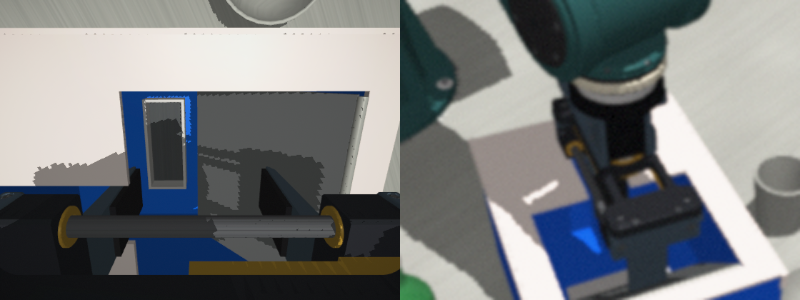

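The tin now lies flat inside the bin: it shows small at (165,140) in the left half, between the fingers. The flap is still held open. I'll draw back a little and then go up.

step_arm(moves="0 -0.7 0 0 0 0 0;0 -0.8 0 0 0 0 0;0 0 -1.0 0 0 0 0;0 0 -1.0 0 0 0 0;0 0 -1.0 0 0 0 0;0 0 -1.0 0 0 0 0;0 0 -2.0 0 0 0 0;0 0 -3.0 0 0 0 0;0 0 -3.0 0 0 0 0;0 0 -3.0 0 0 0 0")

```text
clock: 6.65
eef_pos: [0.5782, -0.0257, 0.4768]
tool_rot: [3.14, -0.0, 1.128]
contact_force: [0.4, -0.7, 0.4]
grip_width: 0.0912
grasp_force: 0.0
```

step_arm(moves="0 0 -2.0 0 0 0 0;0 0 0 0 0 0 0;0 0 0 0 0 0 0;0 0 0 0 0 0 0;0 0 0 0 0 0 0")

```text
clock: 7.15
eef_pos: [0.578, -0.0256, 0.4937]
tool_rot: [-3.14, 0.001, 1.128]
contact_force: [-0.4, -0.9, 0.3]
grip_width: 0.091
grasp_force: 0.0
```

Run:
```python
from h import *
a=capture('wrist');b=capture('side')
cv2.imwrite('pics/w4.png',cv2.resize(np.hstack([a,b]),(800,300))[:,:,::-1])
```

```text
(no output)
```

View pics/w4.png

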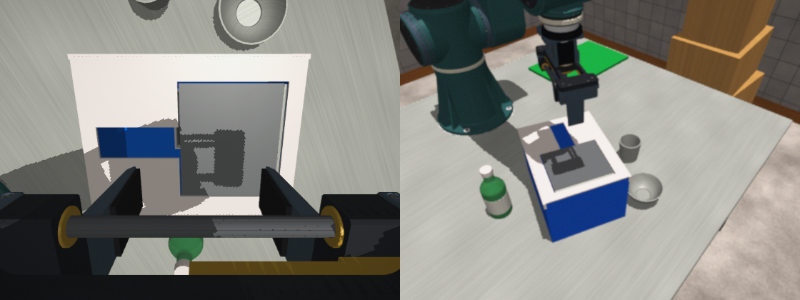

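The flap is shut flush, the ledge is empty, and the cup, bowl and soap stand where they were. The fingers are clear above the bin.

```bash
python3 -c "
from rig import ctrl
print(ctrl.close_job())"
```

```text
the job is handed in; nothing more can be done
None
```

The tin was pushed through the held-open flap into the bin, the flap closed by itself, the cup, bowl and soap look undisturbed, and the job is handed in (no verdict was returned).

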